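# Shut the kiln vent with its slide-gate blade

## Task

The kiln has been switched off, so shut its vent: lift the narrower of the two aluminium damper blades out of the wooden rack and push it down through the slot in the top of the vent's gate housing until its shoulders rest on the cover all the way home, then let go. Go gently: feel for the slot instead of forcing the blade (keep the blade's load on the vent below 60 N). Leave the wider blade, mug, bowl and kiln post where they are.

Things in the scene. Friction and masses are not known exactly. Their poses are not given: they have to be found in the camera images.
- blade: The narrow damper blade, loose, about 250 g, upright in either rack cell. Aluminium panel 6 mm thick (x), 82 mm wide (y), 90 mm high; above it a shoulder bar 14 mm thick, 100 mm wide, 90 to 102 mm above the panel's lower edge; on that a dark wooden grip block 14 mm (x) by 45 mm (y), 102 to 142 mm up. Origin: centre of the panel's lower edge; z up. Same either way round.
- wide_blade: The other damper blade, in the rack's other cell: same shape but panel 104 mm wide and shoulder bar 122 mm wide, too wide for the slot. Leave it in the rack. Origin: centre of the panel's lower edge.
- rack: Fixed light-wood rack, 70 mm (x) by 292 mm (y) by 55 mm high, with two cells end to end along y, centred 73 mm either side of the middle, each 9 mm wide (x), 122 mm long (y), 45 mm deep; their floor is 10 mm above the table. Origin: centre of the underside.
- gate: The fixed kiln vent unit. Gate housing: upright box 56 mm (x) by 122 mm (y) by 125 mm high, steel cover plate (76 by 126 mm) on top, its slot along y. Inlet stub 50 mm long, 76 mm across, on the +x side; grey fan box 108 mm high (motor disc 116 mm), 130 mm by 150 mm, on the -x side, beginning 57 mm from the housing's middle. Origin: centre of the housing's underside.
- gate_top (a point): Middle of the housing's flat top, 125 mm up, axes as gate. The slot in the 6 mm cover plate is 8 mm wide (x), 90 mm long (y), straight, without lead-in, centred here in y; in x it is 3 to 10 mm off this point, the side to be found by eye or feel, as the cover is clamped where it was last set (it stays put). The screw heads at the plate's corners do not matter.
- gate_home (a point): Inside the housing under gate_top, 35 mm above the table: the height of the blade's lower edge when it is fully home, with room below. From about 25 mm below the top, two sprung leaves grip the blade from both sides, so it does not sink by itself: pushing it on takes some 3 to 12 N all the way until the shoulders meet the cover and it stops hard.
- mug: Blue ceramic mug, 76 mm across, 85 mm high, standing loose on the table. Origin: centre of the underside.
- bowl: Terracotta bowl, 120 mm across, 50 mm high, loose on the table. Origin: centre of the underside.
- kiln_post: Pale ceramic kiln post, an upright tube 40 mm across and 90 mm high, loose on the table. Origin: centre of the underside.
Not all that is in view belongs to the job. What is shaped like the blade but orange or yellow is not meant.

How it is judged:
By the outcome, as a careful person would: the job done as asked, in the order asked, and still so for the second after the job is handed in, with the robot touching nothing.
It also fails if it takes over 54 s, if anything falls off the work surface, if the arm or the gripper's body presses on something with over 40 N, if the wrist force passes 120 N, or if a joint passes its speed limit or range.

## Robot

A 6-joint arm with a two-finger parallel gripper is mounted at the origin on the work surface. World frame = base frame: x ahead of the robot, y to its left, z up, the work surface at z = 0. Lengths are in mm, angles in degrees, forces in N, time in s.
With the tool pointing down it reaches from about 250 to 725 mm from the base axis. Payload 4 kg.
Tool frame: the origin (TCP) lies midway between the tips of the shut fingers; the grasp point (between the pads) lies ctrl.grasp_offset behind it (ctrl.grasp_offset is the distance from the TCP to the grasp point, in mm); z points along the fingers, y is the line along which they close (so a half turn about z gives the same grasp; the last joint's range is limited). The gripper opens to 85 mm and grips with 20 to 120 N. Pads are 22 mm wide; open, the fingers measure 114 mm over their backs; the gripper's body (76 mm by 85 mm) begins 54 mm behind the grasp point. The pads swing forward as they close: fully open they stand 13 mm farther back than shut.
Start: joints at [65.604, 13.785, 0.286, 76.501, 0, 90], TCP at [206.523, 455.355, 231.306] pointing down, gripper open.
Joint ranges: [-155.79, 155.79], [-60.16, 107.12], [-62.33, 73.08], [-114, 123.19], [-81.49, 82.49], [-180, 180]. Speed limits (degrees/s): [159.86, 159.86, 180, 180, 180, 180].

## Interface

Orientations are given as a 3x3 rotation matrix whose columns are the frame's x, y, z axes.
In Python, from bench import monitor, capture, get_calibration, ctrl gives the robot as it stands. The module is installed in compiled form; this text tells all that it offers.
- The arm moves only by the tool play_rows, never from a script. Its argument "steps" is a list that holds one entry, the list of rows, each a list of 7 numbers: the finger opening in m, from 0 to 0.0854, then the shift along the tool's x, y, z in m, then the turn, a rotation vector about the tool's x, y, z in degrees. A call has 1 to 12 rows; each row is the pose to reach, as a shift and turn from the pose commanded when the call began, along the tool's axes at that moment; what a row does not reach only later rows make up. A row lasts 1/8 s, in which the tool goes at most 62.5 mm and 10.7 degrees, less where a joint would pass 70% of its speed; a pose out of reach is approached as far as the arm can. A call with a gripper value outside its range is refused whole. The fingers move at their own pace and stop on an object; the grip force is fixed at half the most. Time passes only in rows, so rows that repeat a pose let the fingers close. It gives the time, the measured TCP pose, the force, the opening and the grip force at its end, in the units of the state.
- monitor.get_state(): the state, without advancing time (a new reading comes with each control period).
- capture(name): name is "scene" or "top" or "wrist"; returns the picture (400x640x3 uint8, red, green, blue); there is no depth.
- get_calibration(name): a dict with "vertical_fov" (degrees; the focal length in pixels is half the picture's height over the tangent of half this angle, whatever the lens; pixels are square), "cx", "cy" (the principal point, pixels), "k1" (the pictures are not rectified: a ray, as slopes to the right and down, at radius r is drawn at 1 + k1 r^2 times it, then the intrinsics apply), "R" (3x3) and "t" (3): a world point X has camera coordinates R X + t. Camera axes: x right, y down, z forward; pixel columns grow to the right and rows downward; lengths in mm; the calibration is good to about 2 mm. A picture is of the moment at which its call begins: read the wrist's pose just before it. get_calibration takes no time and is no camera call; for the wrist camera it gives the pose at the moment of the call.
- ctrl.close_job(): hands the job in; it is judged then, once.
The state is a dict: "clock": time; "q": joint angles; "qvel": joint speeds; "tau": joint torques, N m; "position": TCP position; "tcp_rot": TCP orientation; "wrist_force": force on the tool from outside, world axes, zero at the start; "moment": the same for the moment, N m; "opening": finger opening in mm; "grip_force": force on a finger pad.
Only numpy, scipy, OpenCV 4.12 (cv2) and the standard library are available. Lean on these libraries where they do the work, as an engineer would, in place of code of your own. Each camera call takes 0.05 s, during which the arm holds its last target. There are 200 camera calls.

## Working session

There is one attempt and no reset: what is moved stays moved. The work goes in short steps, Python scripts to look and compute and a tool call to move; the robot and the scene stay as the last step left them, time stands still between calls to the robot, and variables do not carry over. Pictures are saved under pics/ and viewed, at most 10 in all, crops included, and the job is handed in when it is done.

Besides the shell and the picture viewer there is one more tool, called after "Call:" as name([rows], argument=value, ...), one row to a line, values as JSON. play_rows: Moves the arm, as the interface text tells. Its arguments: {"type":"object","properties":{"steps":{"type":"array"}},"required":["steps"]}

```bash
mkdir -p pics; cat > h.py <<'E'
from bench import monitor, capture, get_calibration, ctrl
import numpy as np, cv2
def K(c):
    f=200/np.tan(np.radians(c["vertical_fov"])/2); return f
def proj(c,X):
    p=np.array(c["R"])@np.array(X,float)+np.array(c["t"]); s=p[:2]/p[2]; s=s*(1+c["k1"]*(s@s)); return s*K(c)+[c["cx"],c["cy"]]
def unproj(c,uv,z):
    d=(np.array(uv,float)-[c["cx"],c["cy"]])/K(c); s=d.copy()
    for _ in range(30): s=d/(1+c["k1"]*(s@s))
    R=np.array(c["R"]);o=-R.T@np.array(c["t"]); v=R.T@np.array([s[0],s[1],1]); return o+v*(z-o[2])/v[2]
def save(n,im,s=1): cv2.imwrite(n,cv2.resize(im[:,:,::-1],None,fx=s,fy=s,interpolation=cv2.INTER_CUBIC))
E
python3 - <<'E'
from h import *
np.set_printoptions(precision=4,suppress=True)
for n in("scene","top"):
    save(f"pics/{n}.png",capture(n),1.25); print(n,get_calibration(n))
print(monitor.get_state(),ctrl.grasp_offset)
E
```

```text
scene {'vertical_fov': 53.13581522738789, 'cx': 331.5031187400393, 'cy': 200.75732064619652, 'k1': 0.015418763426012012, 'R': array([[-0.0071,  0.9999, -0.0136],
       [ 0.6915, -0.0049, -0.7223],
       [-0.7223, -0.0145, -0.6914]]), 't': array([ 101.2542, -291.9925, 1410.4928])}
top {'vertical_fov': 46.760948266763684, 'cx': 321.3695435342623, 'cy': 196.4894910241979, 'k1': 0.029307710467719506, 'R': array([[ 0.0237, -0.9996, -0.0124],
       [-0.9886, -0.0216, -0.1487],
       [ 0.1484,  0.0158, -0.9888]]), 't': array([-105.2763,  548.979 ,  980.5375])}
{'clock': 0.1, 'q': array([65.6041, 13.8275,  0.2228, 76.5026, -0.0014, 90.0006]), 'qvel': array([-0.0253, -0.0803,  0.1429,  0.1061,  0.0305, -0.0794]), 'tau': array([ -0.0007, -37.3138,  25.3009,   0.0108,  -0.0001,   0.    ]), 'position': array([206.2954, 454.8431, 230.5141]), 'tcp_rot': array([[-0.9107,  0.413 , -0.0008],
       [ 0.413 ,  0.9107, -0.0017],
       [-0.    , -0.0019, -1.    ]]), 'wrist_force': array([ 0.1688, -0.1179,  0.6974]), 'moment': array([ 0.0332,  0.0301, -0.0462]), 'grip_force': 0.0, 'opening': 85.63157168941201} 18.700000000000003
```

View pics/scene.png

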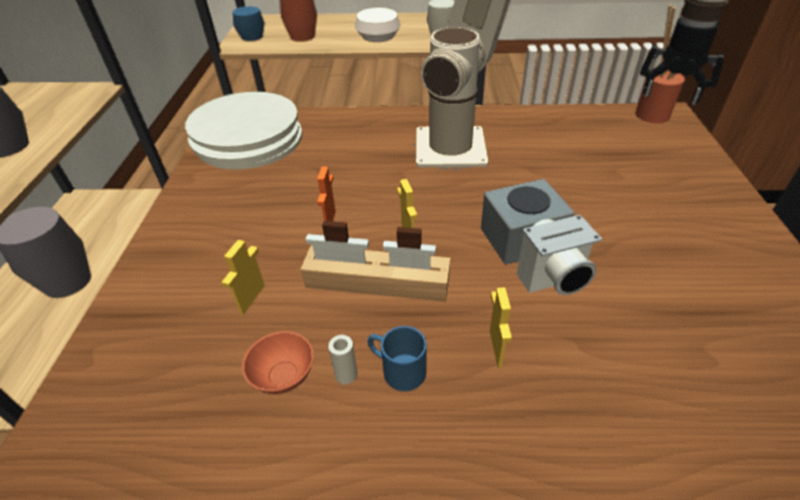

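View pics/top.png

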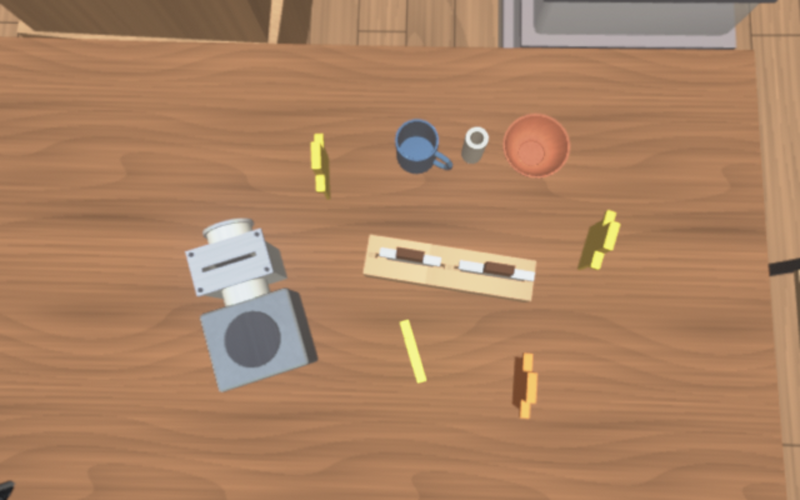

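```bash
python3 - <<'E'
from h import *
im=capture("top"); cv2.imwrite("top_raw.png",im[:,:,::-1])
a=im[170:240,140:230]; b=im[180:250,280:440]
A=cv2.resize(a,None,fx=5,fy=5,interpolation=cv2.INTER_CUBIC)[:300*2]
B=cv2.resize(b,None,fx=5,fy=5,interpolation=cv2.INTER_CUBIC)
A=A[:250]; B=B[:,:]
c=np.zeros((600,800,3),np.uint8); c[:250,:450]=A; c[250:600,:800]=B
save("pics/crop.png",c)
E
```

```text
(no output)
```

View pics/crop.png

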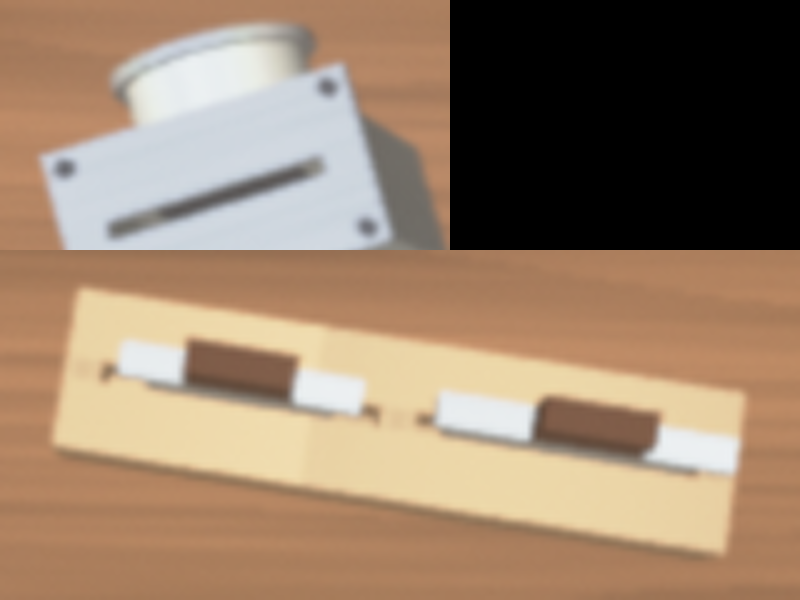

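```bash
python3 - <<'E'
from h import *
np.set_printoptions(precision=2,suppress=True)
c=get_calibration("top")
def P(x,y,z,o): return unproj(c,[(x+.5)/5-.5+o[0],(y+.5)/5-.5+o[1]],z)[:2]
g=(140,170); r=(280,130)
def seg(n,a,b): print(n,"mid",(a+b)/2,"len",np.linalg.norm(a-b),"ang",np.degrees(np.arctan2(*(a-b)[::-1])))
seg("slot",P(108,230,125,g),P(324,164,125,g))
seg("screws",P(64,168,127,g),P(327,87,127,g))
seg("scrR",P(327,87,127,g),P(367,227,127,g))
seg("bar",P(119,359,112,r),P(364,395,112,r))
seg("gripback",P(188,340,152,r),P(299,355,152,r))
seg("gripfront",P(184,378,152,r),P(294,400,152,r))
seg("rackfar",P(78,288,55,r),P(746,393,55,r))
seg("racknear",P(52,446,55,r),P(727,553,55,r))
s=monitor.get_state();print(s["clock"])
R=s["tcp_rot"]; print(np.degrees(np.arctan2(R[1,1],R[0,1])))
E
```

```text
slot mid [506.97 184.51] len 89.79702418203505 ang 108.6093613167485
screws mid [534.82 194.02] len 109.65121928189252 ang 108.83252858167843
scrR mid [524.21 132.36] len 59.90154566707586 ang 19.05195466356634
bar mid [ 523.21 -107.54] len 101.23936061813787 ang 82.83752591966514
gripback mid [ 529.61 -108.2 ] len 43.92686415411038 ang 83.48149230058962
gripfront mid [ 513.18 -106.79] len 43.88069146371335 ang 79.87557302035448
rackfar mid [ 548.44 -180.31] len 292.61457133720984 ang 82.19893915150087
racknear mid [ 479.19 -171.38] len 292.71369788218897 ang 82.28698627066362
0.15
65.60244203793529
```

```bash
cat >> h.py <<'E'
from scipy.spatial.transform import Rotation as Ro
def delta(pos,yang):
    "tool-frame shift (mm), rotvec (deg) to TCP pos with tool y at world angle yang, pointing down"
    s=monitor.get_state();R=np.array(s["tcp_rot"]);a=np.radians(yang)
    y=np.array([np.cos(a),np.sin(a),0]);z=np.array([0,0,-1.]);T=np.c_[np.cross(y,z),y,z]
    print("shift",np.round(R.T@(np.array(pos)-s["position"]),2),"rot",np.round(np.degrees(Ro.from_matrix(R.T@T).as_rotvec()),2),"pos",s["position"].round(2),"F",s["wrist_force"].round(2),"t",s["clock"],"open",s["opening"])
E
python3 -c "
from h import *
delta([522,-107.3,230],-7.7)"
```

```text
shift [-519.71 -381.63    1.24] rot [-8.00e-02  6.00e-02  7.33e+01] pos [206.34 454.92 230.62] F [-0.15  0.5   0.84] t 0.15 open 85.38256457756047
```

Call:
play_rows([
  [[0.085,-0.0473,-0.0347,0,0,0,6.7],[0.085,-0.0945,-0.0694,0,0,0,13.3],[0.085,-0.1418,-0.1041,0,0,0,20],[0.085,-0.189,-0.1388,0,0,0,26.7],[0.085,-0.2363,-0.1735,0,0,0,33.3],[0.085,-0.2835,-0.2082,0,0,0,40],[0.085,-0.3308,-0.2429,0,0,0,46.7],[0.085,-0.378,-0.2776,0,0,0,53.3],[0.085,-0.4253,-0.3123,0,0,0,60],[0.085,-0.4725,-0.347,0,0,0,66.7],[0.085,-0.5197,-0.3816,0,0,0,73.3],[0.085,-0.5197,-0.3816,0,0,0,73.3]],
])

```text
clock: 1.65
position: [523.2, -110.2, 230.0]
tcp_rot: [[0.139, 0.99, -0.001], [0.99, -0.139, -0.0], [-0.0, -0.001, -1.0]]
wrist_force: [-0.7, 0.9, -0.6]
opening: 85.0
grip_force: 0.0
```

```bash
python3 - <<'E'
from h import *
np.set_printoptions(precision=3,suppress=True)
delta([522,-107.3,117.5],-7.7)
c=get_calibration("wrist"); print(c)
save("pics/w1.png",capture("wrist"),1.25)
E
```

```text
shift [  2.78  -1.5  112.45] rot [-0.06  0.03 -0.32] pos [ 523.21 -110.23  229.95] F [-0.74  0.85 -0.59] t 1.65 open 85.00056918167563
{'vertical_fov': 61.45301377488875, 'cx': 322.76813117522505, 'cy': 203.9441500601503, 'k1': -0.011727080396774498, 'R': array([[ 0.99 , -0.138, -0.001],
       [-0.132, -0.946,  0.297],
       [-0.042, -0.294, -0.955]]), 't': array([-533.16 ,  -73.223,  368.23 ])}
```

View pics/w1.png

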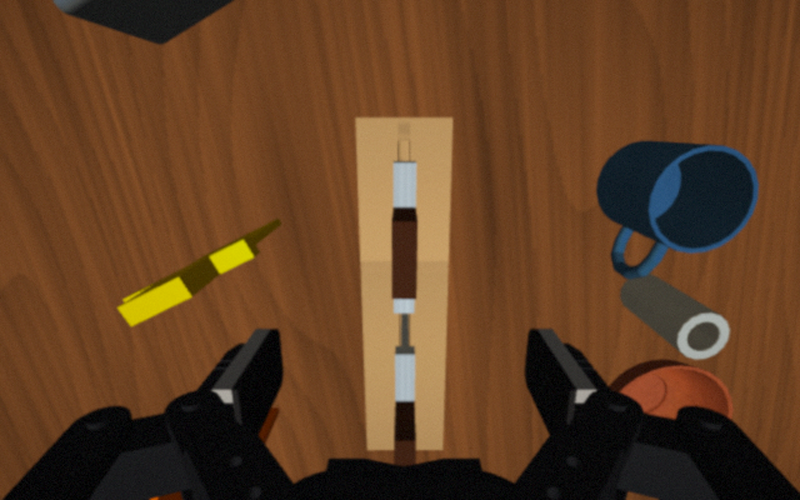

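```bash
python3 - <<'E'
from h import *
c=get_calibration("wrist")
def P(x,y,z): return unproj(c,[(x+.5)/1.25-.5,(y+.5)/1.25-.5],z)[:2]
for n,q,z in(("grip far",(405,220),152),("grip near",(404.5,298),152),("bar far",(404.5,162),112),("bar near",(403.5,313),112),("rack far",(404.5,117),55),("rack near",(405.5,450),55)): print(n,P(*q,z).round(1))
E
```

```text
grip far [526.4 -81.3]
grip near [ 520.1 -126.1]
bar far [529.8 -54.4]
bar near [ 515.6 -153.8]
rack far [533.4 -27.6]
rack near [ 494.9 -318.1]
```

Call:
play_rows([
  [[0.06,0.005,-0.001,0.03,0,0,0],[0.06,0.005,-0.001,0.06,0,0,0],[0.06,0.005,-0.001,0.09,0,0,0],[0.06,0.005,-0.001,0.1125,0,0,0],[0.06,0.005,-0.001,0.1125,0,0,0],[0.0,0.005,-0.001,0.1125,0,0,0],[0.0,0.005,-0.001,0.1125,0,0,0],[0.0,0.005,-0.001,0.1125,0,0,0],[0.0,0.005,-0.001,0.1125,0,0,0],[0.0,0.005,-0.001,0.1125,0,0,0],[0.0,0.005,-0.001,0.1125,0,0,0]],
])

```text
clock: 3.08
position: [523.1, -101.9, 120.2]
tcp_rot: [[0.134, 0.991, 0.003], [0.991, -0.134, -0.0], [0.0, 0.003, -1.0]]
wrist_force: [0.5, 0.5, 5.6]
opening: 13.5
grip_force: 60.2
```

Call:
play_rows([
  [[0.0,0,0,-0.01,0,0,0],[0.0,0,0,-0.03,0,0,0],[0.0,0,0,-0.06,0,0,0],[0.0,0,0,-0.09,0,0,0],[0.0,0,0,-0.12,0,0,0],[0.0,0,0,-0.15,0,0,0],[0.0,0,0,-0.15,0,0,0],[0.0,0,0,-0.15,0,0,0]],
])

```text
clock: 4.08
position: [520.9, -101.6, 267.2]
tcp_rot: [[0.134, 0.991, -0.003], [0.991, -0.134, 0.001], [0.0, -0.003, -1.0]]
wrist_force: [-0.7, 0.2, -2.7]
opening: 13.3
grip_force: 59.4
```

```bash
python3 - <<'E'
from h import *
delta([507,184.5,268],18.7)
c=get_calibration("wrist"); im=capture("wrist"); cv2.imwrite("w2.png",im[:,:,::-1])
save("pics/w2.png",im,1.25)
E
```

```text
shift [281.66 -52.07  -0.64] rot [ -0.18  -0.05 -26.4 ] pos [ 520.85 -101.6   267.16] F [-0.74  0.18 -2.75] t 4.075 open 13.330565039048292
```

View pics/w2.png

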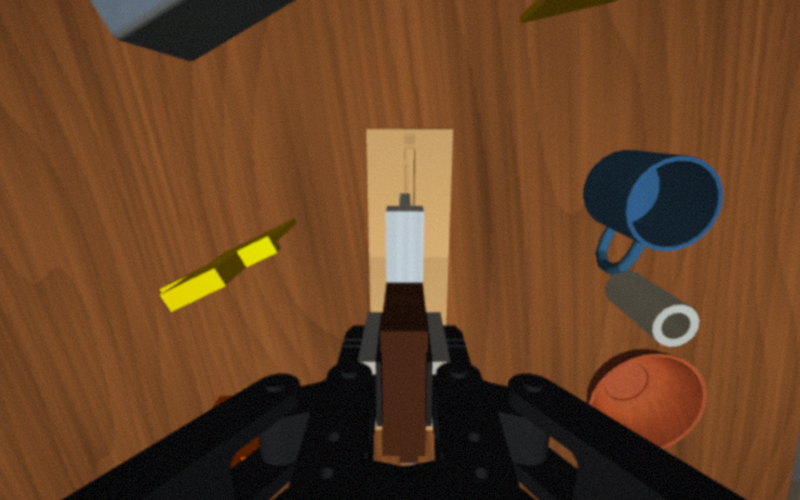

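```bash
python3 - <<'E'
from h import *
c=get_calibration("wrist"); s=monitor.get_state(); R=s["tcp_rot"]
def P(x,y,dz):
    X=unproj(c,[(x+.5)/1.25-.5,(y+.5)/1.25-.5],s["position"][2]+dz); return (R.T@(X-s["position"])).round(1)
print("bar end L/R",P(386,211,-8),P(424,211,-8)); print("grip",P(385,331,32),P(427,331,32)); print("gripbase",P(387,283,-8),P(424,283,-8)); print("panel end",P(401,196,-20),P(410,196,-20))
E
```

```text
bar end L/R [46.1 -6.4  8. ] [46.2  7.4  8. ]
grip [ 18.5  -5.4 -32. ] [ 18.5   6.8 -32. ]
gripbase [18.1 -6.4  8. ] [18.2  7.8  8. ]
panel end [49.7 -1.1 20. ] [49.7  2.4 20. ]
```

```bash
python3 -c "
from h import *
delta([542,80,268],18.7)"
```

```text
shift [182.79  -3.17  -1.21] rot [ -0.23  -0.06 -26.4 ] pos [ 520.64 -101.57  266.75] F [-0.83 -1.08 -3.54] t 4.125 open 12.972433372858287
```

Call:
play_rows([
  [[0.0,0.03,0,-0.001,0,0,-4.4],[0.0,0.06,-0.001,-0.001,0,0,-8.8],[0.0,0.09,-0.0015,-0.001,0,0,-13.2],[0.0,0.12,-0.002,-0.001,0,0,-17.6],[0.0,0.15,-0.003,-0.001,0,0,-22],[0.0,0.183,-0.003,-0.001,0,0,-26.4],[0.0,0.183,-0.003,-0.001,0,0,-26.4],[0.0,0.183,-0.003,-0.001,0,0,-26.4],[0.0,0.183,-0.003,-0.001,0,0,-26.4]],
])

```text
clock: 5.25
position: [543.0, 79.1, 269.2]
tcp_rot: [[-0.319, 0.948, -0.001], [0.948, 0.319, -0.0], [0.0, -0.001, -1.0]]
wrist_force: [-0.1, -1.3, -2.6]
opening: 13.2
grip_force: 59.3
```

```bash
python3 - <<'E'
from h import *
delta([505.7,188.4,265],18.7)
im=capture("wrist"); cv2.imwrite("w3.png",im[:,:,::-1])
save("pics/w3.png",im,1.25)
E
```

```text
shift [115.47  -0.47   4.2 ] rot [-0.08 -0.   -0.08] pos [543.02  79.13 269.2 ] F [-0.1  -1.32 -2.57] t 5.25 open 13.235832531751354
```

View pics/w3.png

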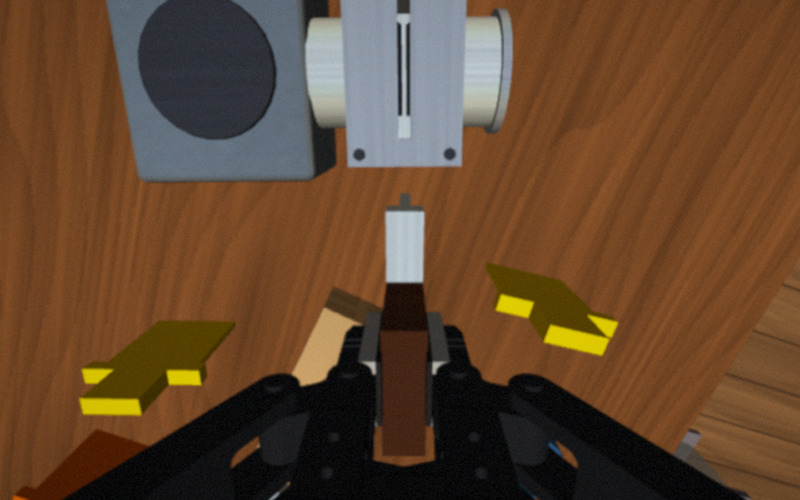

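```bash
python3 - <<'E'
from h import *
c=get_calibration("wrist"); s=monitor.get_state(); R=s["tcp_rot"]
print(s["position"])
im=cv2.cvtColor(cv2.imread("w3.png"),cv2.COLOR_BGR2GRAY)
for r in(4,20,40,60,80,95,105): print(r,im[r,308:342])
print(im[0:30,322],im[98:118,322])
def P(x,y,z=125):
    X=unproj(c,[(x+.5)/1.25-.5,(y+.5)/1.25-.5],z); return (R.T@(X-s["position"])).round(1),X.round(1)
for p in((397.5,130),(411,130),(397,50),(411,50),(404,138),(404,12),(348,166),(462,166)): print(p,*P(*p))
E
```

```text
[543.15813657  79.09316602 269.45998201]
4 [149 149 147 148 150 148 147 145 137 105  68  54  51  48  48  50  48  47
  51  75 122 142 143 142 148 151 149 149 148 148 148 145 147 148]
20 [150 151 149 151 151 150 148 150 139 107  60  39  82 153 184 180 141  84
  43  67 124 143 145 145 145 152 153 150 149 151 149 152 150 149]
40 [151 150 152 154 150 151 150 154 148 121  76  32  56 125 171 177 139  76
  40  68 119 143 148 146 147 153 157 154 155 152 151 150 153 149]
60 [157 154 151 153 151 153 155 154 156 141  86  41  54 124 173 182 154  93
  45  63 121 147 150 148 148 156 153 155 156 156 154 157 155 153]
80 [156 156 153 155 156 154 153 156 155 145  98  43  41 102 163 183 158  96
  46  62 122 148 150 151 153 156 157 156 158 157 158 157 156 155]
95 [155 157 156 156 157 157 154 154 157 159 166 184 192 189 192 192 196 192
 191 186 160 149 154 154 156 157 153 157 159 157 156 158 157 158]
105 [157 160 157 155 154 154 154 156 155 162 176 193 195 193 192 195 194 195
 192 187 161 148 153 150 153 158 159 157 155 160 157 158 157 157]
[ 50  50  49  52  48  52  52  50  52  53  88 154 181 184 185 186 184 186
 183 180 184 183 178 180 183 183 181 184 180 180] [193 191 191 192 191 191 192 192 193 194 194 188 171 155 155 154 157 154
 156 156]
(397.5, 130) [ 72.8  -3.9 144.5] [516.1 146.8 125. ]
(411, 130) [ 72.9   5.  144.5] [524.5 149.7 125. ]
(397, 50) [120.7  -4.1 144.5] [500.7 192.2 125. ]
(411, 50) [120.7   4.7 144.5] [508.9 195.  125. ]
(404, 138) [ 67.8   0.4 144.5] [521.8 143.4 125. ]
(404, 12) [141.9   0.3 144.5] [498.  213.6 125. ]
(348, 166) [ 49.6 -37.2 144.5] [492.  114.2 125. ]
(462, 166) [ 49.7  39.3 144.4] [564.5 138.7 125. ]
```

Call:
play_rows([
  [[0.0,0.03,0,0,0,0,0],[0.0,0.06,0,0,0,0,0],[0.0,0.09,0,0,0,0,0],[0.0,0.116,0,0,0,0,0],[0.0,0.116,0,0.01,0,0,0],[0.0,0.116,0,0.02,0,0,0],[0.0,0.116,0,0.024,0,0,0],[0.0,0.116,0,0.024,0,0,0],[0.0,0.116,0,0.024,0,0,0]],
])

```text
clock: 6.42
position: [506.6, 189.5, 246.1]
tcp_rot: [[-0.32, 0.947, 0.0], [0.947, 0.32, 0.0], [-0.0, 0.001, -1.0]]
wrist_force: [0.9, 0.7, -2.4]
opening: 13.2
grip_force: 59.3
```

```bash
python3 - <<'E'
from h import *
delta([505.7,188.4,235],18.7)
for n in("scene","top"):cv2.imwrite(n+"4.png",capture(n)[:,:,::-1])
a=cv2.imread("scene4.png")[130:250,380:500];b=cv2.imread("top4.png")[160:280,130:250]
c=np.hstack([a,b]);cv2.imwrite("pics/c4.png",cv2.resize(c,None,fx=3.33,fy=3.33,interpolation=cv2.INTER_CUBIC))
E
```

```text
shift [-0.77 -1.17 11.06] rot [ 0.03  0.   -0.04] pos [506.56 189.5  246.06] F [ 0.88  0.67 -2.37] t 6.425 open 13.160393958539954
```

View pics/c4.png

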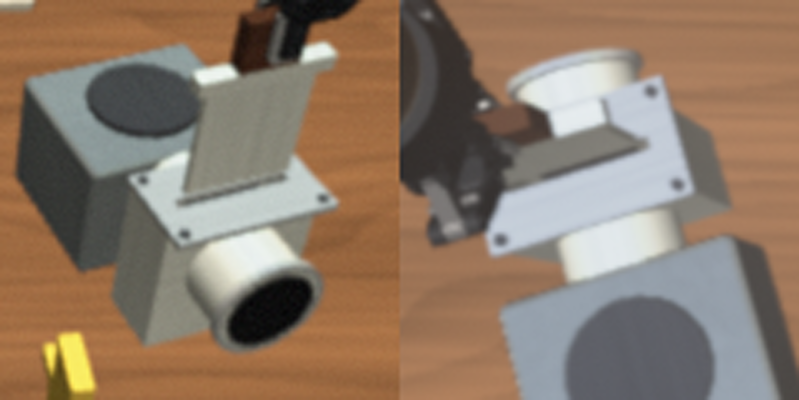

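Call:
play_rows([
  [[0.0,0,-0.0007,0.003,0,0,0],[0.0,0,-0.0007,0.006,0,0,0],[0.0,0,-0.0007,0.008,0,0,0],[0.0,0,-0.0007,0.01,0,0,0],[0.0,0,-0.0007,0.012,0,0,0],[0.0,0,-0.0007,0.0135,0,0,0],[0.0,0,-0.0007,0.0135,0,0,0]],
])

```text
clock: 7.4
position: [505.5, 189.6, 232.2]
tcp_rot: [[-0.321, 0.947, -0.0], [0.947, 0.321, -0.0], [-0.0, -0.0, -1.0]]
wrist_force: [0.4, 0.1, -2.7]
opening: 13.0
grip_force: 59.4
```

Call:
play_rows([
  [[0.0,0,0,0.002,0,0,0],[0.0,0,0,0.004,0,0,0],[0.0,0,0,0.006,0,0,0],[0.0,0,0,0.008,0,0,0],[0.0,0,0,0.008,0,0,0]],
])

```text
clock: 8.02
position: [505.4, 189.6, 224.0]
tcp_rot: [[-0.321, 0.947, -0.0], [0.947, 0.321, -0.0], [0.0, -0.0, -1.0]]
wrist_force: [0.3, -0.4, -2.8]
opening: 13.1
grip_force: 59.3
```

Call:
play_rows([
  [[0.0,0,0,0.004,0,0,0],[0.0,0,0,0.008,0,0,0],[0.0,0,0,0.011,0,0,0],[0.0,0,0,0.014,0,0,0],[0.0,0,0,0.017,0,0,0],[0.0,0,0,0.02,0,0,0],[0.0,0,0,0.023,0,0,0],[0.0,0,0,0.026,0,0,0],[0.0,0,0,0.029,0,0,0],[0.0,0,0,0.032,0,0,0],[0.0,0,0,0.032,0,0,0]],
])

```text
clock: 9.4
position: [505.5, 189.7, 192.1]
tcp_rot: [[-0.321, 0.947, -0.0], [0.947, 0.321, 0.0], [0.0, 0.0, -1.0]]
wrist_force: [-1.0, -1.9, 1.1]
opening: 13.1
grip_force: 60.0
```

Call:
play_rows([
  [[0.0,0,0,0.004,0,0,0],[0.0,0,0,0.008,0,0,0],[0.0,0,0,0.012,0,0,0],[0.0,0,0,0.016,0,0,0],[0.0,0,0,0.02,0,0,0],[0.0,0,0,0.024,0,0,0],[0.0,0,0,0.028,0,0,0],[0.0,0,0,0.032,0,0,0],[0.0,0,0,0.036,0,0,0],[0.0,0,0,0.04,0,0,0],[0.0,0,0,0.04,0,0,0]],
])

```text
clock: 10.78
position: [505.3, 189.6, 151.5]
tcp_rot: [[-0.321, 0.947, -0.001], [0.947, 0.321, -0.0], [0.0, -0.001, -1.0]]
wrist_force: [-0.8, -0.2, -2.2]
opening: 13.5
grip_force: 59.5
```

Call:
play_rows([
  [[0.0,0,0,0.002,0,0,0],[0.0,0,0,0.003,0,0,0],[0.0,0,0,0.004,0,0,0]],
])

```text
clock: 11.15
position: [505.6, 189.7, 148.5]
tcp_rot: [[-0.321, 0.947, 0.0], [0.947, 0.321, 0.0], [-0.0, 0.0, -1.0]]
wrist_force: [-2.1, -0.4, 2.0]
opening: 13.3
grip_force: 60.2
```

Call:
play_rows([
  [[0.0,0,0,0.001,0,0,0],[0.0,0,0,0.002,0,0,0],[0.0,0,0,0.003,0,0,0]],
])

```text
clock: 11.52
position: [505.6, 189.6, 145.3]
tcp_rot: [[-0.321, 0.947, 0.0], [0.947, 0.321, 0.0], [-0.0, 0.0, -1.0]]
wrist_force: [-1.8, -0.1, 3.0]
opening: 13.1
grip_force: 60.2
```

Call:
play_rows([
  [[0.0,0,0,0.0007,0,0,0],[0.0,0,0,0.0013,0,0,0]],
])

```text
clock: 11.78
position: [505.6, 189.7, 145.2]
tcp_rot: [[-0.321, 0.947, 0.001], [0.947, 0.321, 0.0], [-0.0, 0.001, -1.0]]
wrist_force: [-3.9, -1.8, 10.9]
opening: 13.2
grip_force: 61.5
```

Call:
play_rows([
  [[0.0,0,0,0.0006,0,0,0],[0.0,0,0,0.001,0,0,0],[0.0,0,0,0.001,0,0,0]],
])

```text
clock: 12.15
position: [505.7, 189.6, 145.2]
tcp_rot: [[-0.321, 0.947, 0.002], [0.947, 0.321, 0.001], [-0.0, 0.002, -1.0]]
wrist_force: [-5.0, -2.8, 14.3]
opening: 13.2
grip_force: 62.0
```

```bash
python3 - <<'E'
from h import *
for n in("scene","wrist"):cv2.imwrite(n+"5.png",capture(n)[:,:,::-1])
a=cv2.imread("scene5.png")[130:250,380:500];a=cv2.resize(a,(400,400),interpolation=cv2.INTER_CUBIC)
b=cv2.imread("wrist5.png")[100:340,200:440];b=cv2.resize(b,(400,400))
cv2.imwrite("pics/c5.png",np.hstack([a,b]))
E
```

```text
(no output)
```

View pics/c5.png

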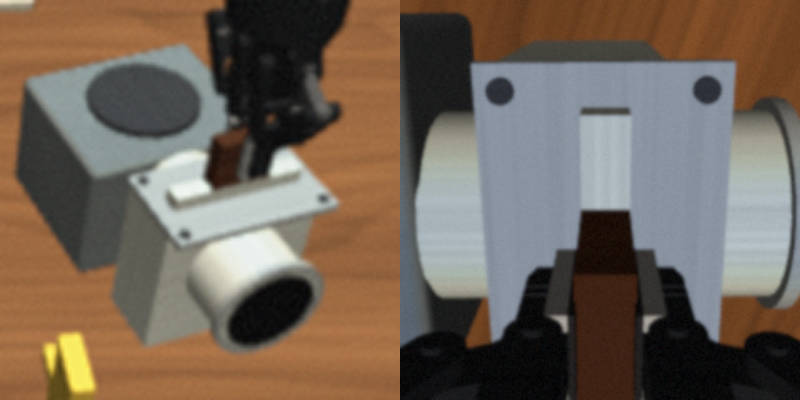

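Call:
play_rows([
  [[0.02,0,0,0,0,0,0],[0.03,0,0,0,0,0,0],[0.05,0,0,0,0,0,0],[0.05,0,0,0,0,0,0],[0.05,0,0,-0.02,0,0,0],[0.05,0,0,-0.06,0,0,0],[0.05,0,0,-0.11,0,0,0],[0.05,0,0,-0.11,0,0,0],[0.05,0,0,-0.11,0,0,0]],
])

```text
clock: 13.38
position: [505.4, 189.6, 252.6]
tcp_rot: [[-0.321, 0.947, -0.0], [0.947, 0.321, -0.0], [-0.0, -0.0, -1.0]]
wrist_force: [0.8, -0.1, -0.6]
opening: 49.8
grip_force: 0.0
```

```bash
python3 - <<'E'
from h import *
for n in("scene","wrist"):cv2.imwrite(n+"6.png",capture(n)[:,:,::-1])
a=cv2.imread("scene6.png")[130:250,380:500];a=cv2.resize(a,(400,400),interpolation=cv2.INTER_CUBIC)
b=cv2.imread("wrist6.png")[100:340,200:440];b=cv2.resize(b,(400,400))
cv2.imwrite("pics/c6.png",np.hstack([a,b]))
E
```

```text
(no output)
```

View pics/c6.png

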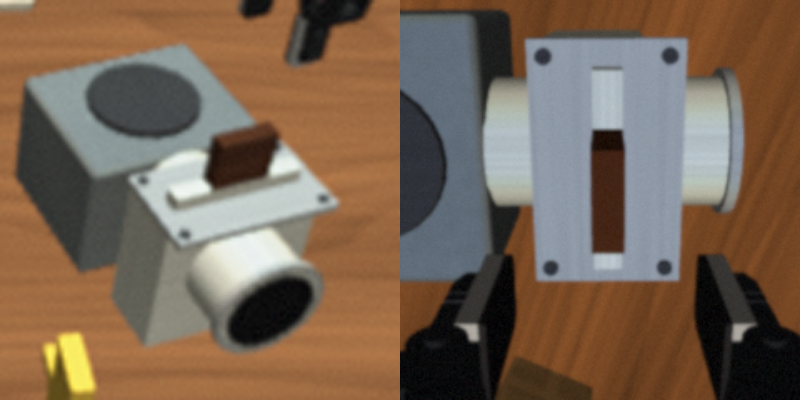

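The picture shows the blade seated, with its shoulder bar flat on the cover (wrist view, about 592–624 × 68–270). The gripper is clear of it.

```bash
python3 -c "
from bench import ctrl
print(ctrl.close_job())"
```

```text
the job is handed in; nothing more can be done
None
```

The narrow blade is fully home in the vent slot with its shoulders on the cover, released and handed in at about 13.5 s; the highest wrist force I read while inserting it was about 14 N, and I did not touch the wider blade, mug, bowl or kiln post.

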